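# Find the high spot of a belt pulley on the run-out stand

## Robot

A 6-joint arm with a two-finger parallel gripper is mounted at the origin on the work surface; the furniture and walls round the work are solid. World frame = base frame: x ahead of the robot, y to its left, z up, the work surface at z = 0. Lengths are in mm, angles in rad, forces in N, time in s.
With the tool pointing down it reaches from about 300 to 750 mm from the base axis. Payload 8.5 kg.
Tool frame: the origin (TCP) lies between the finger pads; the fingertips stand 8 mm ahead of it and the grasp point (between the pads) lies 11 mm behind it; z points along the fingers, y is the line along which they close (so a half turn about z gives the same grasp; the last joint's range is limited). The gripper opens to 88 mm and grips with 3 to 60 N. Pads are 18 mm wide; open, the fingers measure 123 mm over their backs; the gripper's body (75 mm by 187 mm) begins 45 mm behind the grasp point.
Start: joints at [-0.215, 0.381, 1.297, -0, 1.464, -0.215], TCP at [549.982, 0.002, 246.748] pointing down, gripper open.
Joint ranges: [-3.11, 3.11], [-0.89, 2.33], [0.22, 2.48], [-1.42, 4.56], [0.17, 2.85], [-2.88, 2.88]. Speed limits (rad/s): [2.39, 2.39, 3.14, 3.14, 3.14, 3.14].

## Interface

Orientations are given as a unit quaternion [x, y, z, w].
In Python, from workcell import ctrl gives the robot as it stands.
- The arm moves only by the tool jog_arm, never from a script. Its argument "steps" is one flat list of numbers, 7 for each row, row after row: the closure in counts, from 0 (fully open) to 255 (shut), then the shift along the tool's x, y, z in units of 25 mm (1.0 is 25 mm), then the turn, a rotation vector about the tool's x, y, z in degrees. A call has 1 to 8 rows; each row shifts and turns the commanded pose from where the row before left it, along the tool's axes as they then stand; what a row does not reach is not made up. A row lasts 1/12 s, in which the tool goes at most 41.7 mm and 7.16 degrees, less where a joint would pass 70% of its speed; a pose out of reach is approached as far as the arm can. A call is refused whole if a number of a shift passes 1 or a number of a turn 7.16, either way. A call with a gripper value outside its range is refused whole. The fingers move at their own pace and stop on an object; "grip_force" is the grip in N (left out, the last holds). Time passes only in rows, so rows that do not move let the fingers close. It gives the time, the measured TCP pose, the force, the opening and the grip force at its end, in the units of the state.
- ctrl.sense(): the state, without advancing time (a new reading comes with each control period).
- ctrl.camera(name): name is "scene" or "side" or "wrist"; returns the picture (420x560x3 uint8, blue, green, red); there is no depth.
- ctrl.camera_model(name): a dict with "camera_matrix" (3x3 intrinsics, pixels), "R" (3x3) and "t" (3): a world point X has camera coordinates R X + t. Camera axes: x right, y down, z forward; pixel columns grow to the right and rows downward; lengths in mm; the calibration is good to about 2 mm. A picture is of the moment at which its call begins: read the wrist's pose just before it. camera_model takes no time and is no camera call; for the wrist camera it gives the pose at the moment of the call.
- ctrl.finish_job(): hands the job in; it is judged then, once.
Trained networks look in the newest picture that a camera, given by its name, has taken for a name from the list of things; names that differ only in an ending like _2 or _b are one class to them, and where a whole thing is asked for, a point or a joint stands for the part that bears it (a point fixed in the world has none). Each returns a list of dicts, best first, with "p" (0 to 1); they miss things now and then, are a little off and sometimes report something else, mostly with a low value. They report only what shows in the picture. A call takes as long as a camera call.
- ctrl.recognise(camera, label): "uv" ([column, row] in pixels, amid what is visible of it).
- ctrl.spot_point(camera, label): "uv" ([column, row] in pixels: a listed point, or the origin of a listed thing).
The state is a dict: "time_s": time; "qpos": joint angles; "joint_velocities": joint speeds; "effort": joint torques, N m; "position": TCP position; "tool_rot": TCP orientation; "ft_force": force on the tool from outside, world axes, zero at the start; "wrist_torque": the same for the moment, N m; "finger_gap": finger opening in mm; "grasp_force": force on a finger pad.
Only numpy, scipy, OpenCV 4.12 (cv2) and the standard library are available. Lean on these libraries where they do the work, as an engineer would, in place of code of your own. Each camera call takes 0.05 s, during which the arm holds its last target. There are 200 camera calls.

## Task

The belt pulley on the run-out stand is out of round. Slide the pointer fully home to its stop so that its sprung tip rides on the belt track, then crank the pulley slowly round (no faster than about a turn in two seconds, and without forcing the handle inward or outward more than a few millimetres) and feel for the place where the tip is pressed back hardest. Leave the pulley standing with the top of this one high spot, not the lesser bump, right at the pointer, let go, and do not disturb the bush, hexagon key and pliers near the stand.

Things in the scene. Friction and masses are not known exactly. Their poses are not given: they have to be found in the camera images.
- stand: run-out stand bolted to the bench: painted base plate 132 (stand x) x 218 (stand y) x 12 mm. Origin on the bench straight under the wheel's upright spindle, z up; the base reaches from y = -152 to +66 mm. The pointer's slide way runs parallel to stand x at y = -118 mm.
- wheel: belt pulley that turns without end about the stand's upright axis, 122 mm across its two flat flanges, upper flange's top 56 mm above the bench, hub nut up to 64 mm. Origin on the axis, 30 mm above the bench; its x axis points from the axis to the crank handle. Its bearing drags with 0.06 N m, so it stays where it is left.
- track (a point): point on the wheel's axis, 43 mm above the bench, at mid-height of the belt track hidden between the flanges. Track radius 54 mm, but one high spot stands 4 mm proud, fading out 30 degrees either side; 120 degrees farther round counter-clockwise (from above) is a lesser bump, 1.5 mm proud, fading out 20 degrees either side. Where they lie relative to the handle is unknown and must be felt.
- crank_grip (a point): middle of the upright black crank handle on the wheel, 42 mm from its axis; round, 18 mm diameter, from 61 to 107 mm above the bench, this point 85 mm above the bench. The handle spins freely on its own pin, so it can be held in a grasp of constant yaw while it is carried round. The pin sits in a sprung radial slide, 2 N per mm, which must not be forced more than 7 mm (14 N) in or out.
- pointer: pointer carriage, block 32 (x) x 44 (y) mm on the slide way, axes parallel to the stand's; moves only along stand x, with 12 N of friction. Origin in its middle, 20 mm above the bench: stand x = -36 mm farthest back, 0 fully home against the stop, where the tip points at the wheel's axis. Cranking clockwise (from above) rubs it away from the stop, but with less than its friction.
- tip (a point): rest place of the brass ball tip (10 mm) that reaches from the carriage to stand +y. Sprung, about 3.2 N per mm; at home the round track presses it with 1 N, the lesser bump 6 N, the high spot 14.4 N. It rubs (friction 0.25): slow cranking takes about 1.5 N at the handle, up to 8 or 9 N climbing the high spot (most 8 degrees before its top), 6.5 N at the top, under 2 N leaving it; lesser bump up to 4 N.
- pointer_knob (a point): middle of the round black knob on top of the pointer carriage, 20 mm diameter, from 69 to 93 mm above the bench, this point 80 mm above the bench, 5 mm to stand -y of the carriage's middle
- hex_key: bystander: L-shaped hexagon key, 33x85x5 mm, lying beside the stand; origin at the centre of its underside
- bush: bystander: small turned bush standing beside the stand, 26 mm across, 30 mm high; origin at the centre of its underside
- pliers: bystander: pliers lying flat, 51x166x14 mm; origin at the centre of its underside

How it is judged:
By the outcome, as a careful person would: the job done as asked, in the order asked, and still so for the second after the job is handed in, with the robot touching nothing.
It also fails if it takes over 72 s, if anything falls off the work surface, if the arm or the gripper's body presses on something with over 40 N, if the wrist force passes 120 N, or if a joint passes its speed limit or range.

## Working session

There is one attempt and no reset: what is moved stays moved. The work goes in short steps, Python scripts to look and compute and a tool call to move; the robot and the scene stay as the last step left them, time stands still between calls to the robot, and variables do not carry over. Pictures are saved under pics/ and viewed, at most 10 in all, crops included, and the job is handed in when it is done.

Besides the shell and the picture viewer there is one more tool, called after "Emit:" by a JSON object that holds its "name" and its "arguments", one argument or row to a line. jog_arm: Moves the arm, as the interface text tells. Its arguments: {"type":"object","properties":{"steps":{"type":"array"},"grip_force":{"type":"number"}},"required":["steps"]}

```bash
mkdir -p pics
cat > h.py <<'E'
import numpy as np, cv2
from workcell import ctrl
def ray(cam,uv):
    m=ctrl.camera_model(cam);K=np.array(m["camera_matrix"]);R=np.array(m["R"]);t=np.array(m["t"]).ravel()
    return -R.T@t, R.T@np.linalg.solve(K,np.array([uv[0],uv[1],1.]))
def atz(cam,uv,z):
    c,d=ray(cam,uv); return c+d*(z-c[2])/d[2]
def proj(cam,X):
    m=ctrl.camera_model(cam);p=np.array(m["camera_matrix"])@(np.array(m["R"])@np.array(X,float)+np.array(m["t"]).ravel());return p[:2]/p[2]
E
cat > m.py <<'E'
from h import *
Z=dict(stand=0,wheel=30,track=43,crank_grip=85,pointer=20,tip=43,pointer_knob=80,hex_key=0,bush=0,pliers=0)
for c in ("scene","side","wrist"):
    im=ctrl.camera(c);cv2.imwrite(f"pics/{c}0.png",im)
    for l,z in Z.items():
        r=ctrl.spot_point(c,l)[:1]
        for q in r: print(c,l,round(q["p"],2),np.round(q["uv"]),np.round(atz(c,q["uv"],z)))
s=ctrl.sense();print(s)
a=[cv2.imread(f"pics/{c}0.png") for c in("scene","wrist")]
E
python3 m.py
```

```text
scene stand 0.58 [326. 268.] [597.  88.   0.]
scene wheel 0.74 [327. 248.] [578.  78.  30.]
scene track 0.77 [328. 247.] [590.  85.  43.]
scene crank_grip 0.72 [301. 228.] [620.  44.  85.]
scene pointer 0.61 [358. 230.] [473.  94.  20.]
scene tip 0.72 [354. 230.] [512. 100.  43.]
scene pointer_knob 0.7 [359. 197.] [448.  77.  80.]
scene hex_key 0.77 [304. 295.] [682.  92.   0.]
scene bush 0.58 [306. 213.] [448. -40.   0.]
scene pliers 0.93 [235. 199.] [ 491. -208.    0.]
side stand 0.58 [344. 209.] [594.  71.  -0.]
side wheel 0.61 [347. 198.] [589.  77.  30.]
side track 0.85 [352. 194.] [591.  85.  43.]
side crank_grip 0.73 [196. 223.] [ 547. -232.   85.]
side pointer 0.65 [324. 159.] [472.  87.  20.]
side tip 0.68 [342. 168.] [526.  99.  43.]
side pointer_knob 0.83 [326. 140.] [468.  89.  80.]
side hex_key 0.48 [374. 236.] [680.  94.   0.]
side bush 0.67 [268. 174.] [442. -36.  -0.]
side pliers 0.74 [198. 222.] [ 493. -219.   -0.]
wrist stand 0.76 [316. 104.] [592.  80.   0.]
wrist wheel 0.64 [317.  99.] [589.  85.  30.]
wrist track 0.79 [317. 104.] [588.  80.  43.]
wrist crank_grip
[... 339 characters left out ...]
 'qpos': array([-2.15294825e-01,  3.80605379e-01,  1.29738945e+00,  3.01579077e-05,
        1.46359076e+00, -2.15305765e-01]), 'joint_velocities': array([ 0.00175844,  0.00108584, -0.00017661,  0.00110213,  0.00017944,
        0.00028336]), 'effort': array([-1.74254815e-04, -4.37795341e+01, -2.24729884e+01,  7.12860399e-02,
        3.14257073e-02, -1.44949217e-05]), 'position': array([5.49990542e+02, 1.00093393e-02, 2.46749075e+02]), 'tool_rot': array([ 7.07104054e-01,  7.07109508e-01,  1.45291558e-05, -5.11575704e-06]), 'ft_force': array([0.88940637, 0.46086452, 0.18760487]), 'wrist_torque': array([-0.00847303, -0.01989293,  0.06403402]), 'grasp_force': 0.0, 'finger_gap': 88.19914650628239}
```

View pics/scene0.png

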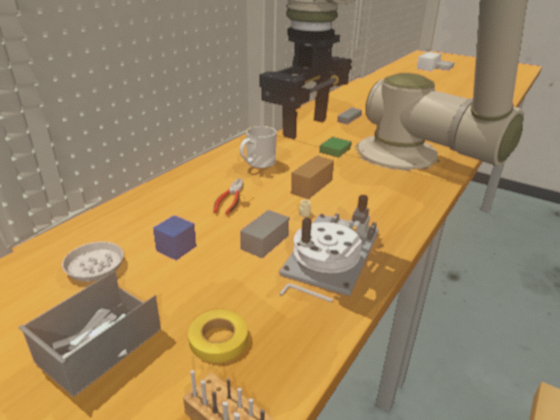

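View pics/wrist0.png

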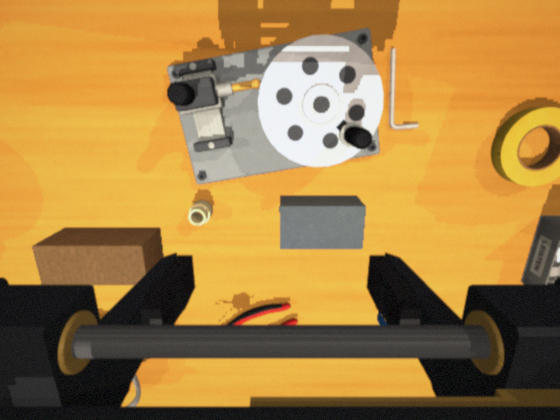

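The wrist picture shows the stand with the knob at (180,94), the wheel centre at (321,103) and the handle at (358,137). The pointer is back, since stand -x is up in this image (roughly world +y). I'll move nearer, between the knob and the wheel, and look again.

Emit:
{"name": "jog_arm", "arguments": {
  "steps": [0,0.9,-0.6,0,0,0,0,0,0.9,-0.6,0,0,0,0,0,0.9,-0.6,0,0,0,0,0,0.9,-0.6,0,0,0,0,0,0,0,0,0,0,0,0,0,0,0,0,0,0]
}}

```text
time_s: 2.15
position: [489.7, 90.7, 247.1]
tool_rot: [0.706, 0.708, 0.0, 0.0]
ft_force: [0.7, 0.7, 0.2]
finger_gap: 88.2
grasp_force: 0.0
```

```bash
cat > fit.py <<'E'
from h import *
import sys
from scipy.optimize import least_squares
n=sys.argv[1]
im=ctrl.camera("wrist");cv2.imwrite(f"pics/w{n}.png",im)
ob={}
for l in("stand","wheel","track","crank_grip","pointer","tip","pointer_knob","bush"):
    r=ctrl.spot_point("wrist",l)
    if r: ob[l]=np.array(r[0]["uv"]);print(l,round(r[0]["p"],2),ob[l])
def pts(p):
    x,y,a,s,h=p;c=np.array([x,y]);ex=np.array([np.cos(a),np.sin(a)]);ey=np.array([-ex[1],ex[0]])
    f=lambda u,v,z:np.r_[c+u*ex+v*ey,z]
    return dict(stand=f(0,0,0),wheel=f(0,0,30),track=f(0,0,43),crank_grip=np.r_[c+42*np.array([np.cos(h),np.sin(h)]),85],pointer=f(s,-118,20),pointer_knob=f(s,-123,80))
def res(p):
    P=pts(p);return np.concatenate([proj("wrist",P[l])-ob[l] for l in P if l in ob])
o=least_squares(res,[590,83,-1.405,-30,-.75],loss="soft_l1",f_scale=3,x_scale=[10,10,.1,10,.1])
print("x,y,yaw,s,h",np.round(o.x[:2],1),np.round(np.degrees(o.x[2]),1),round(o.x[3],1),np.round(np.degrees(o.x[4]),1));print(np.round(res(o.x),1))
P=pts(o.x);print({k:np.round(v) for k,v in P.items()})
for k,v in P.items():
    cv2.circle(im,tuple(int(q) for q in proj("wrist",v)),3,(0,0,255),-1)
x,y=o.x[:2]
C=[proj("wrist",[x+61*np.cos(t),y+61*np.sin(t),56]) for t in np.linspace(0,6.28,60)]
cv2.polylines(im,[np.int32(C)],True,(0,255,0),1)
cv2.imwrite(f"pics/w{n}a.png",im)
s=ctrl.sense();print(s["time_s"],s["position"],s["ft_force"])
E
python3 fit.py 1
```

```text
stand 0.63 [361.8 185. ]
wheel 0.58 [367.9 187.1]
track 0.7 [371.1 190. ]
crank_grip 0.57 [413.2 230.3]
pointer 0.71 [259.1 180.4]
tip 0.81 [310.7 174.3]
pointer_knob 0.59 [246.6 194.2]
bush 0.81 [254.9 277.5]
x,y,yaw,s,h [590.8  79.2] -72.8 -45.1 -41.2
[ 0.2 -2.4  0.5  1.6  0.4  1.6 -1.  -1.1 -1.9 -0.7  1.6  0.5]
{'stand': array([591.,  79.,   0.]), 'wheel': array([591.,  79.,  30.]), 'track': array([591.,  79.,  43.]), 'crank_grip': array([622.,  52.,  85.]), 'pointer': array([465.,  87.,  20.]), 'pointer_knob': array([460.,  86.,  80.])}
2.6 [490.19851501  89.60490609 246.63970058] [0.42113869 0.53728054 0.39942513]
```

View pics/w1a.png

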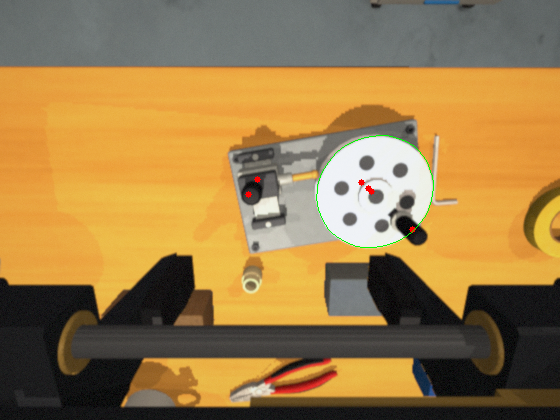

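The green flange circle (centre about (374,191)) fits. Base corners show at about (229,152), (250,253) and (414,120), so I'll get the yaw from those.

Run:
```python
from h import *
A,B,C=[atz("wrist",u,12)[:2] for u in((229,152),(250,253),(414,120))]
print(A,B,C,np.linalg.norm(B-A),np.linalg.norm(C-A))
print(np.degrees(np.arctan2(*(B-A)[::-1])),np.degrees(np.arctan2(*(C-A)[::-1]))-90)
for a in (-78.,-80.,-82):
    r=np.radians(a);ex=np.array([np.cos(r),np.sin(r)]);ey=np.array([-ex[1],ex[0]])
    print(a,A+66*ex+152*ey,B-66*ex+152*ey, "knob s",(np.array([460,86])-[591,79])@ex,"knob home",np.array([591,79])-123*ey)
for uv in((252,193),(246.6,194.2)): print(atz("wrist",uv,93),atz("wrist",uv,80))
```

```text
[432.59007434 117.95551012] [452.9067978   -9.18137064] [640.15258189 153.21739442] 128.74997360116367 210.53644583067774
-80.92078672865725 -80.35832448479346
-78.0 [594.99068125  85.00034548] [587.86306152  86.97894801] knob s -34.08346470226313 knob home [470.68784511  53.42686203]
-80.0 [593.74163253  79.35272143] [591.13679654  82.21046407] knob s -29.64156554545334 knob home [469.86864638  57.64127415]
-82 [592.29624546  73.75212893] [594.24211959  77.33063324] knob s -25.16355270695957 knob home [469.19702754  61.88170858]
[464.89321921  91.00346254  93.        ] [463.72303216  87.53403309  80.        ]
[459.81877771  89.84864575  93.        ] [458.42226901  86.32771112  80.        ]
```

Emit:
{"name": "jog_arm", "arguments": {
  "steps": [0,-0.06,-0.5,0.8,0,0,0,0,0,-0.55,0.9,0,0,0,0,0,0,1,0,0,0,0,0,0,1,0,0,0,0,0,0,1,0,0,0,0,0,0,0.9,0,0,0,0,0,0,0.8,0,0,0,0,0,0,0.56,0,0,0]
}}

```text
time_s: 3.27
position: [463.3, 88.3, 71.1]
tool_rot: [0.707, 0.707, -0.001, -0.001]
ft_force: [0.1, -1.2, 0.1]
finger_gap: 88.0
grasp_force: 0.0
```

Emit:
{"name": "jog_arm", "arguments": {
  "steps": [200,0,0,0,0,0,0,200,0,0,0,0,0,0,200,0,0,0,0,0,0,200,0,0,0,0,0,0,200,0,0,0,0,0,0,200,0,0,0,0,0,0],
  "grip_force": 20
}}

```text
time_s: 3.77
position: [464.0, 88.5, 73.4]
tool_rot: [0.707, 0.707, 0.0, 0.0]
ft_force: [-0.8, -0.2, -0.2]
finger_gap: 50.1
grasp_force: 0.0
```

Emit:
{"name": "jog_arm", "arguments": {
  "steps": [255,0,0,0,0,0,0,255,0,0,0,0,0,0,255,0,0,0,0,0,0,255,0,0,0,0,0,0,255,0,0,0,0,0,0,255,0,0,0,0,0,0],
  "grip_force": 20
}}

```text
time_s: 4.27
position: [461.7, 88.6, 72.5]
tool_rot: [0.707, 0.707, -0.002, -0.002]
ft_force: [-7.2, -0.6, 6.4]
finger_gap: 19.2
grasp_force: 19.9
```

Emit:
{"name": "jog_arm", "arguments": {
  "steps": [255,-0.2,-0.05,0,0,0,0,255,-0.2,0.03,0,0,0,0,255,-0.2,0.03,0,0,0,0,255,-0.2,0.03,0,0,0,0,255,-0.2,0.03,0,0,0,0],
  "grip_force": 35
}}

```text
time_s: 4.68
position: [465.6, 64.9, 72.6]
tool_rot: [0.707, 0.707, 0.001, -0.001]
ft_force: [3.6, 13.7, -2.4]
finger_gap: 18.6
grasp_force: 34.9
```

Emit:
{"name": "jog_arm", "arguments": {
  "steps": [255,-0.1,0.016,0,0,0,0,255,-0.05,0.008,0,0,0,0]
}}

```text
time_s: 4.85
position: [466.2, 61.1, 72.6]
tool_rot: [0.707, 0.707, 0.001, -0.001]
ft_force: [3.4, 13.2, -1.8]
finger_gap: 19.1
grasp_force: 34.9
```

Emit:
{"name": "jog_arm", "arguments": {
  "steps": [255,-0.06,0.01,0,0,0,0,255,-0.06,0.01,0,0,0,0]
}}

```text
time_s: 5.02
position: [466.7, 58.4, 72.6]
tool_rot: [0.707, 0.707, 0.001, -0.001]
ft_force: [3.0, 21.9, -0.2]
finger_gap: 18.6
grasp_force: 34.9
```

Emit:
{"name": "jog_arm", "arguments": {
  "steps": [255,-0.06,0.01,0,0,0,0,255,-0.04,0.01,0,0,0,0]
}}

```text
time_s: 5.18
position: [466.7, 58.2, 72.6]
tool_rot: [0.708, 0.706, 0.003, -0.003]
ft_force: [2.8, 36.3, 0.7]
finger_gap: 18.8
grasp_force: 34.9
```

Emit:
{"name": "jog_arm", "arguments": {
  "steps": [255,-0.06,0.01,0,0,0,0,255,-0.04,0.01,0,0,0,0]
}}

```text
time_s: 5.35
position: [466.6, 57.6, 72.6]
tool_rot: [0.708, 0.706, 0.004, -0.005]
ft_force: [2.0, 49.7, 2.6]
finger_gap: 18.6
grasp_force: 34.9
```

Pointer is home: the force climbs to 50 N with no travel. I'll relieve, release, lift, and look again.

Emit:
{"name": "jog_arm", "arguments": {
  "steps": [255,0.1,-0.02,0,0,0,0,255,0,0,0,0,0,0]
}}

```text
time_s: 5.52
position: [466.7, 58.0, 72.6]
tool_rot: [0.707, 0.707, 0.002, -0.002]
ft_force: [3.0, 26.5, -0.7]
finger_gap: 18.8
grasp_force: 34.9
```

Emit:
{"name": "jog_arm", "arguments": {
  "steps": [100,0,0,0,0,0,0,100,0,0,0,0,0,0,100,0,0,0,0,0,0,100,0,0,0,0,0,0,100,0,0,-0.6,0,0,0,100,0,0,-1,0,0,0,100,0,0,-1,0,0,0,100,0,0,-1,0,0,0]
}}

```text
time_s: 6.18
position: [466.9, 53.9, 163.8]
tool_rot: [0.707, 0.707, -0.0, -0.0]
ft_force: [0.3, -0.6, 0.2]
finger_gap: 53.3
grasp_force: 0.0
```

Emit:
{"name": "jog_arm", "arguments": {
  "steps": [100,0,0.4,-1,0,0,0,100,0,0.8,-1,0,0,0,100,0,0.8,0,0,0,0,100,0,0,0,0,0,0,100,0,0,0,0,0,0]
}}

```text
time_s: 6.6
position: [517.1, 54.0, 212.2]
tool_rot: [0.707, 0.707, -0.0, -0.0]
ft_force: [-0.2, -1.1, -0.2]
finger_gap: 54.2
grasp_force: 0.0
```

```bash
python3 fit.py 2
```

```text
stand 0.57 [351.1 158.2]
wheel 0.69 [354.1 162.1]
track 0.9 [357.8 163.3]
crank_grip 0.8 [404.3 204.9]
pointer 0.8 [235.9 176.8]
tip 0.81 [293. 175.]
pointer_knob 0.95 [220.2 196.8]
bush 0.64 [229.1 264. ]
x,y,yaw,s,h [592.8  79.7] -64.3 -36.0 -41.1
[-1.9 -0.8  1.3 -0.1  0.6  1.  -0.2 -0.2 -0.8  1.5  0.6 -1.2]
{'stand': array([593.,  80.,   0.]), 'wheel': array([593.,  80.,  30.]), 'track': array([593.,  80.,  43.]), 'crank_grip': array([624.,  52.,  85.]), 'pointer': array([471.,  61.,  20.]), 'pointer_knob': array([466.,  59.,  80.])}
7.05 [516.86437535  54.26640946 212.72631859] [ 0.18983071  0.22978811 -0.52538481]
```

View pics/w2a.png

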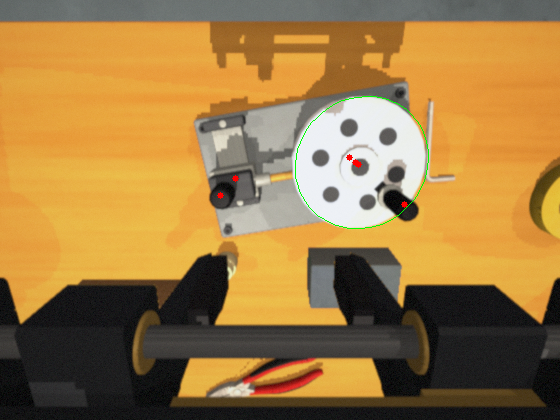

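Emit:
{"name": "jog_arm", "arguments": {
  "steps": [100,-0.09,0.84,0,0,0,0,100,0,0.84,0,0,0,0,100,0,0.84,0,0,0,0,100,0,0.84,0.4,0,0,0,100,0,0.84,0.8,0,0,0,100,0,0,1,0,0,0,100,0,0,1,0,0,0,100,0,0,0.9,0,0,0]
}}

```text
time_s: 7.72
position: [621.9, 52.0, 108.5]
tool_rot: [0.707, 0.707, -0.0, -0.0]
ft_force: [0.4, 0.4, -0.1]
finger_gap: 53.4
grasp_force: 0.0
```

Emit:
{"name": "jog_arm", "arguments": {
  "steps": [100,0,0,0.8,0,0,0,100,0,0,0.53,0,0,0,255,0,0,0,0,0,0,255,0,0,0,0,0,0,255,0,0,0,0,0,0,255,0,0,0,0,0,0,255,0,0,0,0,0,0,255,0,0,0,0,0,0],
  "grip_force": 30
}}

```text
time_s: 8.38
position: [621.8, 52.2, 77.9]
tool_rot: [0.707, 0.707, 0.0, -0.0]
ft_force: [-2.9, 2.9, 6.1]
finger_gap: 16.7
grasp_force: 30.0
```

Emit:
{"name": "jog_arm", "arguments": {
  "steps": [255,0,0,0,0,0,0,255,0,0,0,0,0,0]
}}

```text
time_s: 8.55
position: [621.9, 52.3, 77.9]
tool_rot: [0.707, 0.707, 0.0, -0.0]
ft_force: [-4.0, 1.8, 6.1]
finger_gap: 16.8
grasp_force: 30.0
```

Run:
```python
from h import *
s=ctrl.sense();print(s["time_s"],s["position"],s["ft_force"],s["finger_gap"],s["grasp_force"])
# CCW circle from handle angle h0, 5 deg rows; world x -> tool y, world y -> tool x
c=42
for h0 in(-41.,):
    for i in range(72):
        a,b=np.radians([h0+5*i,h0+5*i+5]);d=c*np.array([np.cos(b)-np.cos(a),np.sin(b)-np.sin(a)])/25
        print(f"{h0+5*i+5:.0f}: {d[1]:.3f}, {d[0]:.3f}",end=" | " if (i+1)%4 else "\n")
```

```text
8.55 [621.92931271  52.29549693  77.89232357] [-4.03205224  1.84936464  6.0965524 ] 16.796428272296275 30.001056692562997
-36: 0.115, 0.091 | -31: 0.122, 0.081 | -26: 0.129, 0.070 | -21: 0.134, 0.058
-16: 0.139, 0.047 | -11: 0.143, 0.034 | -6: 0.145, 0.022 | -1: 0.146, 0.009
4: 0.147, -0.004 | 9: 0.146, -0.017 | 14: 0.144, -0.029 | 19: 0.141, -0.042
24: 0.136, -0.054 | 29: 0.131, -0.065 | 34: 0.125, -0.077 | 39: 0.118, -0.087
44: 0.110, -0.097 | 49: 0.101, -0.106 | 54: 0.091, -0.115 | 59: 0.081, -0.122
64: 0.070, -0.129 | 69: 0.058, -0.134 | 74: 0.047, -0.139 | 79: 0.034, -0.143
84: 0.022, -0.145 | 89: 0.009, -0.146 | 94: -0.004, -0.147 | 99: -0.017, -0.146
104: -0.029, -0.144 | 109: -0.042, -0.141 | 114: -0.054, -0.136 | 119: -0.065, -0.131
124: -0.077, -0.125 | 129: -0.087, -0.118 | 134: -0.097, -0.110 | 139: -0.106, -0.101
144: -0.115, -0.091 | 149: -0.122, -0.081 | 154: -0.129, -0.070 | 159: -0.134, -0.058
164: -0.139, -0.047 | 169: -0.143, -0.034 | 174: -0.145, -0.022 | 179: -0.146, -0.009
184: -0.147, 0.004 | 189: -0.146, 0.017 | 194: -0.144, 0.029 | 199: -0.141, 0.042
204: -0.136, 0.054 | 209: -0.131, 0.065 | 214: -0.125, 0.077 | 219: -0.118, 0.087
224: -0.110, 0.097 | 229: -0.101, 0.106 | 234: -0.091, 0.115 | 239: -0.081, 0.122
244: -0.070, 0.129 | 249: -0.058, 0.134 | 254: -0.047, 0.139 | 259: -0.034, 0.143
264: -0.022, 0.145 | 269: -0.009, 0.146 | 274: 0.004, 0.147 | 279: 0.017, 0.146
284: 0.029, 0.144 | 289: 0.042, 0.141 | 294: 0.054, 0.136 | 299: 0.065, 0.131
304: 0.077, 0.125 | 309: 0.087, 0.118 | 314: 0.097, 0.110 | 319: 0.106, 0.101
```

Emit:
{"name": "jog_arm", "arguments": {
  "steps": [255,0.115,0.091,0,0,0,0,255,0.122,0.081,0,0,0,0]
}}

```text
time_s: 8.72
position: [626.1, 57.9, 77.9]
tool_rot: [0.707, 0.707, -0.0, -0.0]
ft_force: [-5.1, -0.2, 5.6]
finger_gap: 17.1
grasp_force: 30.0
```

Emit:
{"name": "jog_arm", "arguments": {
  "steps": [255,0.129,0.07,0,0,0,0,255,0.134,0.058,0,0,0,0]
}}

```text
time_s: 8.88
position: [629.4, 64.5, 77.9]
tool_rot: [0.707, 0.707, -0.0, 0.0]
ft_force: [-4.0, -0.6, 5.9]
finger_gap: 16.7
grasp_force: 30.0
```

Emit:
{"name": "jog_arm", "arguments": {
  "steps": [255,0.139,0.047,0,0,0,0,255,0.143,0.034,0,0,0,0]
}}

```text
time_s: 9.05
position: [631.5, 71.4, 77.9]
tool_rot: [0.707, 0.707, -0.0, 0.0]
ft_force: [-4.0, -1.1, 6.1]
finger_gap: 16.9
grasp_force: 30.0
```

Emit:
{"name": "jog_arm", "arguments": {
  "steps": [255,0.145,0.022,0,0,0,0,255,0.146,0.009,0,0,0,0]
}}

```text
time_s: 9.22
position: [632.3, 78.6, 77.9]
tool_rot: [0.707, 0.707, -0.0, 0.0]
ft_force: [-5.2, -1.6, 5.5]
finger_gap: 17.3
grasp_force: 30.0
```

Emit:
{"name": "jog_arm", "arguments": {
  "steps": [255,0.147,-0.004,0,0,0,0,255,0.146,-0.017,0,0,0,0]
}}

```text
time_s: 9.38
position: [631.9, 85.8, 77.9]
tool_rot: [0.707, 0.707, -0.0, 0.001]
ft_force: [-2.8, -3.3, 5.2]
finger_gap: 16.8
grasp_force: 30.0
```

Emit:
{"name": "jog_arm", "arguments": {
  "steps": [255,0.144,-0.029,0,0,0,0,255,0.141,-0.042,0,0,0,0]
}}

```text
time_s: 9.55
position: [630.4, 92.5, 77.9]
tool_rot: [0.707, 0.707, -0.0, 0.001]
ft_force: [-1.7, -7.9, 4.3]
finger_gap: 16.9
grasp_force: 30.0
```

Emit:
{"name": "jog_arm", "arguments": {
  "steps": [255,0.136,-0.094,0,0,0,0]
}}

```text
time_s: 9.63
position: [628.6, 95.3, 78.0]
tool_rot: [0.707, 0.707, -0.0, 0.002]
ft_force: [1.8, -8.4, 3.1]
finger_gap: 17.1
grasp_force: 30.0
```

Emit:
{"name": "jog_arm", "arguments": {
  "steps": [255,0.131,-0.105,0,0,0,0]
}}

```text
time_s: 9.72
position: [626.6, 98.1, 78.0]
tool_rot: [0.707, 0.707, 0.0, 0.003]
ft_force: [5.7, -12.5, 1.1]
finger_gap: 16.9
grasp_force: 30.0
```

Emit:
{"name": "jog_arm", "arguments": {
  "steps": [255,0.125,-0.077,0,0,0,0]
}}

```text
time_s: 9.8
position: [625.1, 100.9, 78.0]
tool_rot: [0.707, 0.707, 0.001, 0.003]
ft_force: [8.1, -13.1, -0.9]
finger_gap: 16.8
grasp_force: 30.0
```

Emit:
{"name": "jog_arm", "arguments": {
  "steps": [255,0.118,-0.087,0,0,0,0]
}}

```text
time_s: 9.88
position: [623.4, 103.6, 78.0]
tool_rot: [0.707, 0.707, 0.001, 0.004]
ft_force: [8.1, -12.2, -0.8]
finger_gap: 16.8
grasp_force: 30.0
```

Emit:
{"name": "jog_arm", "arguments": {
  "steps": [255,0.11,-0.097,0,0,0,0]
}}

```text
time_s: 9.97
position: [621.3, 106.4, 78.1]
tool_rot: [0.707, 0.707, 0.001, 0.004]
ft_force: [9.2, -11.4, -1.9]
finger_gap: 17.2
grasp_force: 30.0
```

Emit:
{"name": "jog_arm", "arguments": {
  "steps": [255,0.101,-0.106,0,0,0,0]
}}

```text
time_s: 10.05
position: [618.8, 109.1, 78.0]
tool_rot: [0.707, 0.707, 0.002, 0.004]
ft_force: [10.0, -9.1, -1.3]
finger_gap: 17.0
grasp_force: 30.0
```

Emit:
{"name": "jog_arm", "arguments": {
  "steps": [255,0.091,-0.115,0,0,0,0]
}}

```text
time_s: 10.13
position: [616.0, 111.7, 78.0]
tool_rot: [0.707, 0.707, 0.002, 0.004]
ft_force: [10.2, -7.2, -1.7]
finger_gap: 17.1
grasp_force: 30.0
```

Emit:
{"name": "jog_arm", "arguments": {
  "steps": [255,0.081,-0.122,0,0,0,0]
}}

```text
time_s: 10.22
position: [612.8, 114.2, 78.0]
tool_rot: [0.707, 0.707, 0.002, 0.003]
ft_force: [8.0, -4.4, -0.8]
finger_gap: 16.9
grasp_force: 30.0
```

Emit:
{"name": "jog_arm", "arguments": {
  "steps": [255,0.07,-0.129,0,0,0,0]
}}

```text
time_s: 10.3
position: [609.2, 116.4, 78.0]
tool_rot: [0.707, 0.707, 0.002, 0.003]
ft_force: [6.7, -1.5, 0.8]
finger_gap: 17.0
grasp_force: 30.0
```

Emit:
{"name": "jog_arm", "arguments": {
  "steps": [255,0.058,-0.134,0,0,0,0]
}}

```text
time_s: 10.38
position: [605.4, 118.4, 78.0]
tool_rot: [0.707, 0.707, 0.002, 0.002]
ft_force: [5.1, -1.0, 1.6]
finger_gap: 17.6
grasp_force: 30.0
```

Emit:
{"name": "jog_arm", "arguments": {
  "steps": [255,0.047,-0.139,0,0,0,0,255,0.034,-0.143,0,0,0,0]
}}

```text
time_s: 10.55
position: [597.2, 121.0, 77.9]
tool_rot: [0.707, 0.707, 0.001, 0.001]
ft_force: [3.2, 1.2, 4.0]
finger_gap: 17.1
grasp_force: 30.0
```

Emit:
{"name": "jog_arm", "arguments": {
  "steps": [255,0.022,-0.145,0,0,0,0,255,0.009,-0.146,0,0,0,0]
}}

```text
time_s: 10.72
position: [589.5, 122.0, 77.9]
tool_rot: [0.707, 0.707, 0.001, 0.001]
ft_force: [2.1, 1.0, 6.4]
finger_gap: 17.2
grasp_force: 30.0
```

Emit:
{"name": "jog_arm", "arguments": {
  "steps": [255,-0.004,-0.147,0,0,0,0,255,-0.017,-0.146,0,0,0,0]
}}

```text
time_s: 10.88
position: [582.1, 121.5, 77.9]
tool_rot: [0.707, 0.707, 0.001, 0.001]
ft_force: [1.8, 2.5, 7.3]
finger_gap: 17.0
grasp_force: 30.0
```

Emit:
{"name": "jog_arm", "arguments": {
  "steps": [255,-0.029,-0.144,0,0,0,0,255,-0.042,-0.141,0,0,0,0]
}}

```text
time_s: 11.05
position: [574.9, 119.8, 77.9]
tool_rot: [0.707, 0.707, 0.001, 0.001]
ft_force: [1.4, 2.6, 6.3]
finger_gap: 16.9
grasp_force: 30.0
```

Emit:
{"name": "jog_arm", "arguments": {
  "steps": [255,-0.054,-0.136,0,0,0,0,255,-0.065,-0.131,0,0,0,0]
}}

```text
time_s: 11.22
position: [568.1, 116.8, 77.9]
tool_rot: [0.707, 0.707, 0.001, 0.0]
ft_force: [1.8, 1.8, 6.5]
finger_gap: 17.2
grasp_force: 30.0
```

Emit:
{"name": "jog_arm", "arguments": {
  "steps": [255,-0.077,-0.125,0,0,0,0,255,-0.087,-0.118,0,0,0,0]
}}

```text
time_s: 11.38
position: [562.0, 112.7, 77.9]
tool_rot: [0.707, 0.707, 0.001, 0.0]
ft_force: [1.1, 2.7, 6.9]
finger_gap: 17.3
grasp_force: 30.0
```

Emit:
{"name": "jog_arm", "arguments": {
  "steps": [255,-0.097,-0.11,0,0,0,0,255,-0.106,-0.101,0,0,0,0]
}}

```text
time_s: 11.55
position: [556.6, 107.6, 77.8]
tool_rot: [0.707, 0.707, 0.001, 0.0]
ft_force: [1.3, 2.1, 7.5]
finger_gap: 17.1
grasp_force: 30.0
```

Emit:
{"name": "jog_arm", "arguments": {
  "steps": [255,-0.115,-0.091,0,0,0,0,255,-0.122,-0.081,0,0,0,0]
}}

```text
time_s: 11.72
position: [552.3, 101.6, 77.8]
tool_rot: [0.707, 0.707, 0.001, 0.0]
ft_force: [0.7, 1.9, 7.8]
finger_gap: 16.9
grasp_force: 30.0
```

Emit:
{"name": "jog_arm", "arguments": {
  "steps": [255,-0.129,-0.07,0,0,0,0,255,-0.134,-0.058,0,0,0,0,255,-0.139,-0.047,0,0,0,0,255,-0.143,-0.034,0,0,0,0]
}}

```text
time_s: 12.05
position: [547.1, 88.0, 77.8]
tool_rot: [0.707, 0.707, 0.001, 0.0]
ft_force: [0.2, 2.2, 7.5]
finger_gap: 17.0
grasp_force: 30.0
```

Emit:
{"name": "jog_arm", "arguments": {
  "steps": [255,-0.145,-0.022,0,0,0,0,255,-0.146,-0.009,0,0,0,0,255,-0.147,0.004,0,0,0,0,255,-0.146,0.017,0,0,0,0]
}}

```text
time_s: 12.38
position: [546.8, 73.3, 77.8]
tool_rot: [0.707, 0.707, 0.001, 0.0]
ft_force: [-0.4, 2.2, 7.9]
finger_gap: 16.7
grasp_force: 30.0
```

Emit:
{"name": "jog_arm", "arguments": {
  "steps": [255,-0.144,0.029,0,0,0,0,255,-0.141,0.042,0,0,0,0,255,-0.136,0.054,0,0,0,0,255,-0.131,0.065,0,0,0,0]
}}

```text
time_s: 12.72
position: [551.5, 59.6, 77.8]
tool_rot: [0.707, 0.707, 0.001, 0.0]
ft_force: [-0.6, 3.1, 8.5]
finger_gap: 17.1
grasp_force: 30.0
```

Emit:
{"name": "jog_arm", "arguments": {
  "steps": [255,-0.125,0.077,0,0,0,0,255,-0.118,0.087,0,0,0,0,255,-0.11,0.097,0,0,0,0,255,-0.101,0.106,0,0,0,0]
}}

```text
time_s: 13.05
position: [560.6, 48.3, 77.8]
tool_rot: [0.707, 0.707, 0.0, -0.0]
ft_force: [-0.9, 2.6, 9.8]
finger_gap: 16.5
grasp_force: 30.0
```

Emit:
{"name": "jog_arm", "arguments": {
  "steps": [255,-0.091,0.115,0,0,0,0,255,-0.081,0.122,0,0,0,0]
}}

```text
time_s: 13.22
position: [566.5, 44.0, 77.8]
tool_rot: [0.707, 0.707, 0.0, -0.0]
ft_force: [-0.0, 3.0, 8.4]
finger_gap: 17.2
grasp_force: 30.0
```

Emit:
{"name": "jog_arm", "arguments": {
  "steps": [255,-0.07,0.129,0,0,0,0,255,-0.058,0.134,0,0,0,0]
}}

```text
time_s: 13.38
position: [573.0, 40.8, 77.8]
tool_rot: [0.707, 0.707, 0.0, -0.0]
ft_force: [-1.3, 1.9, 8.5]
finger_gap: 17.1
grasp_force: 30.0
```

Emit:
{"name": "jog_arm", "arguments": {
  "steps": [255,-0.047,0.139,0,0,0,0,255,-0.034,0.143,0,0,0,0]
}}

```text
time_s: 13.55
position: [580.0, 38.8, 77.8]
tool_rot: [0.707, 0.707, 0.0, -0.0]
ft_force: [-2.6, 2.2, 9.7]
finger_gap: 16.9
grasp_force: 30.0
```

Emit:
{"name": "jog_arm", "arguments": {
  "steps": [255,-0.022,0.145,0,0,0,0,255,-0.009,0.146,0,0,0,0]
}}

```text
time_s: 13.72
position: [586.8, 38.0, 77.8]
tool_rot: [0.707, 0.707, -0.0, -0.001]
ft_force: [-5.4, 1.9, 10.5]
finger_gap: 17.1
grasp_force: 30.0
```

Emit:
{"name": "jog_arm", "arguments": {
  "steps": [255,0.004,0.147,0,0,0,0,255,0.017,0.146,0,0,0,0]
}}

```text
time_s: 13.88
position: [593.7, 38.5, 77.8]
tool_rot: [0.707, 0.707, -0.001, -0.001]
ft_force: [-6.7, 0.8, 11.8]
finger_gap: 16.8
grasp_force: 30.0
```

Emit:
{"name": "jog_arm", "arguments": {
  "steps": [255,0.029,0.144,0,0,0,0,255,0.042,0.141,0,0,0,0]
}}

```text
time_s: 14.05
position: [600.9, 40.1, 77.8]
tool_rot: [0.707, 0.707, -0.001, -0.001]
ft_force: [-5.5, -0.8, 11.5]
finger_gap: 16.8
grasp_force: 30.0
```

Emit:
{"name": "jog_arm", "arguments": {
  "steps": [255,0.054,0.136,0,0,0,0,255,0.065,0.131,0,0,0,0]
}}

```text
time_s: 14.22
position: [608.0, 43.0, 77.8]
tool_rot: [0.707, 0.707, -0.001, -0.0]
ft_force: [-3.4, 0.4, 8.7]
finger_gap: 17.0
grasp_force: 30.0
```

Emit:
{"name": "jog_arm", "arguments": {
  "steps": [255,0.077,0.125,0,0,0,0,255,0.087,0.118,0,0,0,0]
}}

```text
time_s: 14.38
position: [614.3, 47.1, 77.8]
tool_rot: [0.707, 0.707, -0.0, -0.0]
ft_force: [-1.3, -0.2, 9.2]
finger_gap: 17.1
grasp_force: 30.0
```

Emit:
{"name": "jog_arm", "arguments": {
  "steps": [255,0.097,0.11,0,0,0,0,255,0.106,0.101,0,0,0,0]
}}

```text
time_s: 14.55
position: [619.7, 52.0, 77.9]
tool_rot: [0.707, 0.707, -0.0, 0.0]
ft_force: [-2.0, -1.7, 8.8]
finger_gap: 16.9
grasp_force: 30.0
```

Emit:
{"name": "jog_arm", "arguments": {
  "steps": [255,0.115,0.091,0,0,0,0,255,0.122,0.081,0,0,0,0,255,0.129,0.07,0,0,0,0,255,0.134,0.058,0,0,0,0,255,0.139,0.047,0,0,0,0,255,0.143,0.034,0,0,0,0,255,0.145,0.022,0,0,0,0,255,0.146,0.009,0,0,0,0]
}}

```text
time_s: 15.22
position: [630.4, 78.6, 77.9]
tool_rot: [0.707, 0.707, -0.0, 0.001]
ft_force: [-0.5, -2.7, 6.7]
finger_gap: 16.8
grasp_force: 30.0
```

Emit:
{"name": "jog_arm", "arguments": {
  "steps": [255,0.074,-0.002,0,0,0,0,255,0.073,-0.002,0,0,0,0,255,0.073,-0.008,0,0,0,0,255,0.073,-0.009,0,0,0,0]
}}

```text
time_s: 15.55
position: [629.9, 85.8, 77.9]
tool_rot: [0.707, 0.707, 0.0, 0.001]
ft_force: [0.0, -2.6, 6.7]
finger_gap: 16.9
grasp_force: 30.0
```

Emit:
{"name": "jog_arm", "arguments": {
  "steps": [255,0.072,-0.014,0,0,0,0,255,0.072,-0.015,0,0,0,0]
}}

```text
time_s: 15.72
position: [629.3, 89.3, 77.9]
tool_rot: [0.707, 0.707, 0.0, 0.001]
ft_force: [0.5, -3.3, 6.9]
finger_gap: 16.9
grasp_force: 30.0
```

Emit:
{"name": "jog_arm", "arguments": {
  "steps": [255,0.071,-0.021,0,0,0,0,255,0.07,-0.021,0,0,0,0]
}}

```text
time_s: 15.88
position: [628.6, 92.3, 77.9]
tool_rot: [0.707, 0.707, -0.0, 0.002]
ft_force: [1.8, -6.4, 5.8]
finger_gap: 16.9
grasp_force: 30.0
```

Emit:
{"name": "jog_arm", "arguments": {
  "steps": [255,0.068,-0.027,0,0,0,0,255,0.068,-0.027,0,0,0,0]
}}

```text
time_s: 16.05
position: [627.6, 95.1, 77.9]
tool_rot: [0.707, 0.707, -0.0, 0.002]
ft_force: [4.0, -8.8, 4.2]
finger_gap: 16.9
grasp_force: 30.0
```

Emit:
{"name": "jog_arm", "arguments": {
  "steps": [255,0.066,-0.032,0,0,0,0,255,0.065,-0.033,0,0,0,0]
}}

```text
time_s: 16.22
position: [626.3, 97.9, 77.9]
tool_rot: [0.707, 0.707, 0.0, 0.003]
ft_force: [4.9, -11.1, 3.5]
finger_gap: 17.0
grasp_force: 30.0
```

Emit:
{"name": "jog_arm", "arguments": {
  "steps": [255,0.063,-0.038,0,0,0,0,255,0.062,-0.039,0,0,0,0]
}}

```text
time_s: 16.38
position: [624.8, 100.7, 77.9]
tool_rot: [0.707, 0.707, 0.0, 0.003]
ft_force: [7.4, -11.3, 3.3]
finger_gap: 17.2
grasp_force: 30.0
```

Emit:
{"name": "jog_arm", "arguments": {
  "steps": [255,0.059,-0.043,0,0,0,0,255,0.059,-0.044,0,0,0,0]
}}

```text
time_s: 16.55
position: [623.0, 103.6, 78.0]
tool_rot: [0.707, 0.707, 0.001, 0.003]
ft_force: [8.3, -11.8, 1.5]
finger_gap: 17.5
grasp_force: 30.0
```

Emit:
{"name": "jog_arm", "arguments": {
  "steps": [255,0.055,-0.048,0,0,0,0,255,0.055,-0.049,0,0,0,0]
}}

```text
time_s: 16.72
position: [620.9, 106.4, 78.0]
tool_rot: [0.707, 0.707, 0.001, 0.004]
ft_force: [10.9, -10.9, 2.1]
finger_gap: 16.8
grasp_force: 30.0
```

Emit:
{"name": "jog_arm", "arguments": {
  "steps": [255,0.051,-0.053,0,0,0,0,255,0.05,-0.053,0,0,0,0]
}}

```text
time_s: 16.88
position: [618.3, 109.2, 78.0]
tool_rot: [0.707, 0.707, 0.001, 0.004]
ft_force: [10.8, -8.6, 1.1]
finger_gap: 17.3
grasp_force: 30.0
```

Emit:
{"name": "jog_arm", "arguments": {
  "steps": [255,0.046,-0.057,0,0,0,0,255,0.045,-0.058,0,0,0,0]
}}

```text
time_s: 17.05
position: [615.3, 111.9, 78.0]
tool_rot: [0.707, 0.707, 0.001, 0.003]
ft_force: [10.1, -6.3, 2.2]
finger_gap: 17.1
grasp_force: 30.0
```

Emit:
{"name": "jog_arm", "arguments": {
  "steps": [255,0.041,-0.061,0,0,0,0,255,0.04,-0.061,0,0,0,0]
}}

```text
time_s: 17.22
position: [612.0, 114.5, 78.0]
tool_rot: [0.707, 0.707, 0.002, 0.003]
ft_force: [8.7, -3.6, 2.2]
finger_gap: 17.0
grasp_force: 30.0
```

Emit:
{"name": "jog_arm", "arguments": {
  "steps": [255,0.035,-0.064,0,0,0,0,255,0.035,-0.065,0,0,0,0]
}}

```text
time_s: 17.38
position: [608.3, 116.8, 77.9]
tool_rot: [0.707, 0.707, 0.001, 0.002]
ft_force: [7.5, -1.7, 3.7]
finger_gap: 17.1
grasp_force: 30.0
```

Emit:
{"name": "jog_arm", "arguments": {
  "steps": [255,0.029,-0.067,0,0,0,0,255,0.029,-0.067,0,0,0,0]
}}

```text
time_s: 17.55
position: [604.4, 118.7, 77.9]
tool_rot: [0.707, 0.707, 0.001, 0.001]
ft_force: [3.4, 0.7, 5.3]
finger_gap: 17.0
grasp_force: 30.0
```

Emit:
{"name": "jog_arm", "arguments": {
  "steps": [255,0.024,-0.069,0,0,0,0,255,0.023,-0.07,0,0,0,0]
}}

```text
time_s: 17.72
position: [600.4, 120.2, 77.9]
tool_rot: [0.707, 0.707, 0.001, 0.001]
ft_force: [2.1, 1.5, 5.2]
finger_gap: 16.7
grasp_force: 30.0
```

Emit:
{"name": "jog_arm", "arguments": {
  "steps": [255,0.017,-0.071,0,0,0,0,255,0.017,-0.072,0,0,0,0]
}}

```text
time_s: 17.88
position: [596.7, 121.1, 77.9]
tool_rot: [0.707, 0.707, 0.001, 0.001]
ft_force: [2.9, 0.4, 6.4]
finger_gap: 17.0
grasp_force: 30.0
```

Emit:
{"name": "jog_arm", "arguments": {
  "steps": [255,0.011,-0.072,0,0,0,0,255,0.011,-0.073,0,0,0,0]
}}

```text
time_s: 18.05
position: [593.1, 121.7, 77.9]
tool_rot: [0.707, 0.707, 0.001, 0.001]
ft_force: [2.2, 1.7, 6.2]
finger_gap: 16.8
grasp_force: 30.0
```

Emit:
{"name": "jog_arm", "arguments": {
  "steps": [255,-0.011,0.073,0,0,0,0,255,-0.011,0.072,0,0,0,0]
}}

```text
time_s: 18.22
position: [595.7, 121.4, 77.8]
tool_rot: [0.707, 0.707, -0.0, -0.0]
ft_force: [-1.4, 2.6, 8.6]
finger_gap: 17.1
grasp_force: 30.0
```

Emit:
{"name": "jog_arm", "arguments": {
  "steps": [255,-0.017,0.072,0,0,0,0,255,-0.017,0.071,0,0,0,0]
}}

```text
time_s: 18.38
position: [599.4, 120.5, 77.8]
tool_rot: [0.707, 0.707, 0.0, -0.0]
ft_force: [-2.3, 1.4, 9.2]
finger_gap: 17.0
grasp_force: 30.0
```

Emit:
{"name": "jog_arm", "arguments": {
  "steps": [255,-0.023,0.07,0,0,0,0,255,-0.024,0.069,0,0,0,0]
}}

```text
time_s: 18.55
position: [602.7, 119.4, 77.8]
tool_rot: [0.707, 0.707, -0.0, -0.001]
ft_force: [-3.6, 3.7, 10.6]
finger_gap: 16.9
grasp_force: 30.0
```

Emit:
{"name": "jog_arm", "arguments": {
  "steps": [255,-0.029,0.067,0,0,0,0,255,-0.029,0.067,0,0,0,0]
}}

```text
time_s: 18.72
position: [605.5, 118.3, 77.8]
tool_rot: [0.707, 0.707, -0.0, -0.001]
ft_force: [-5.9, 5.0, 11.4]
finger_gap: 16.9
grasp_force: 30.0
```

Emit:
{"name": "jog_arm", "arguments": {
  "steps": [255,-0.035,0.065,0,0,0,0,255,-0.035,0.064,0,0,0,0]
}}

```text
time_s: 18.88
position: [608.1, 116.9, 77.8]
tool_rot: [0.707, 0.707, -0.001, -0.002]
ft_force: [-8.3, 5.9, 12.3]
finger_gap: 16.9
grasp_force: 30.0
```

Emit:
{"name": "jog_arm", "arguments": {
  "steps": [255,-0.04,0.061,0,0,0,0,255,-0.041,0.061,0,0,0,0]
}}

```text
time_s: 19.05
position: [610.8, 115.3, 77.7]
tool_rot: [0.707, 0.707, -0.001, -0.003]
ft_force: [-10.2, 7.4, 14.3]
finger_gap: 16.9
grasp_force: 30.0
```

Emit:
{"name": "jog_arm", "arguments": {
  "steps": [255,-0.045,0.058,0,0,0,0,255,-0.046,0.057,0,0,0,0]
}}

```text
time_s: 19.22
position: [613.4, 113.4, 77.7]
tool_rot: [0.707, 0.707, -0.001, -0.003]
ft_force: [-9.7, 10.8, 14.9]
finger_gap: 17.2
grasp_force: 30.0
```

Emit:
{"name": "jog_arm", "arguments": {
  "steps": [255,-0.05,0.053,0,0,0,0,255,-0.051,0.053,0,0,0,0]
}}

```text
time_s: 19.38
position: [616.0, 111.2, 77.7]
tool_rot: [0.707, 0.708, -0.001, -0.003]
ft_force: [-10.2, 12.4, 13.6]
finger_gap: 16.9
grasp_force: 30.0
```

Emit:
{"name": "jog_arm", "arguments": {
  "steps": [255,-0.055,0.049,0,0,0,0,255,-0.055,0.048,0,0,0,0]
}}

```text
time_s: 19.55
position: [618.6, 108.7, 77.7]
tool_rot: [0.707, 0.708, -0.0, -0.003]
ft_force: [-8.2, 11.4, 13.7]
finger_gap: 17.2
grasp_force: 30.0
```

Emit:
{"name": "jog_arm", "arguments": {
  "steps": [255,-0.059,0.044,0,0,0,0,255,-0.059,0.043,0,0,0,0]
}}

```text
time_s: 19.72
position: [621.2, 105.7, 77.8]
tool_rot: [0.707, 0.708, 0.0, -0.003]
ft_force: [-6.6, 10.8, 12.6]
finger_gap: 16.9
grasp_force: 30.0
```

Emit:
{"name": "jog_arm", "arguments": {
  "steps": [255,-0.062,0.039,0,0,0,0,255,-0.063,0.038,0,0,0,0]
}}

```text
time_s: 19.88
position: [623.6, 102.4, 77.8]
tool_rot: [0.707, 0.708, 0.0, -0.002]
ft_force: [-3.4, 9.1, 10.4]
finger_gap: 17.0
grasp_force: 30.0
```

Emit:
{"name": "jog_arm", "arguments": {
  "steps": [255,-0.065,0.033,0,0,0,0,255,-0.066,0.032,0,0,0,0]
}}

```text
time_s: 20.05
position: [625.7, 98.7, 77.9]
tool_rot: [0.707, 0.707, 0.001, -0.001]
ft_force: [-2.8, 8.5, 9.4]
finger_gap: 16.7
grasp_force: 30.0
```

Emit:
{"name": "jog_arm", "arguments": {
  "steps": [255,-0.068,0.027,0,0,0,0,255,-0.068,0.027,0,0,0,0]
}}

```text
time_s: 20.22
position: [627.5, 94.8, 77.8]
tool_rot: [0.707, 0.707, 0.001, -0.001]
ft_force: [-1.2, 6.1, 8.4]
finger_gap: 17.2
grasp_force: 30.0
```

Emit:
{"name": "jog_arm", "arguments": {
  "steps": [255,-0.07,0.021,0,0,0,0,255,-0.071,0.021,0,0,0,0]
}}

```text
time_s: 20.38
position: [628.8, 90.7, 77.9]
tool_rot: [0.707, 0.707, 0.001, -0.0]
ft_force: [1.2, 4.1, 7.9]
finger_gap: 17.1
grasp_force: 30.0
```

Emit:
{"name": "jog_arm", "arguments": {
  "steps": [255,-0.072,0.015,0,0,0,0,255,-0.072,0.014,0,0,0,0]
}}

```text
time_s: 20.55
position: [629.7, 86.8, 77.9]
tool_rot: [0.707, 0.707, 0.001, -0.0]
ft_force: [-0.1, 1.9, 7.2]
finger_gap: 16.7
grasp_force: 30.0
```

Emit:
{"name": "jog_arm", "arguments": {
  "steps": [255,-0.073,0.009,0,0,0,0,255,-0.073,0.008,0,0,0,0,255,-0.073,0.002,0,0,0,0,255,-0.074,0.002,0,0,0,0]
}}

```text
time_s: 20.88
position: [630.2, 79.4, 77.9]
tool_rot: [0.707, 0.707, 0.001, -0.0]
ft_force: [0.3, 2.5, 7.5]
finger_gap: 17.0
grasp_force: 30.0
```

```bash
cat > an.py <<'E'
import numpy as np
from scipy.optimize import least_squares,minimize_scalar
A="""629.9 85.8 0 -2.6;629.3 89.3 .5 -3.3;628.6 92.3 1.8 -6.4;627.6 95.1 4 -8.8;626.3 97.9 4.9 -11.1;624.8 100.7 7.4 -11.3;623 103.6 8.3 -11.8;620.9 106.4 10.9 -10.9;618.3 109.2 10.8 -8.6;615.3 111.9 10.1 -6.3;612 114.5 8.7 -3.6;608.3 116.8 7.5 -1.7;604.4 118.7 3.4 .7;600.4 120.2 2.1 1.5;596.7 121.1 2.9 .4;593.1 121.7 2.2 1.7"""
B="""595.7 121.4 -1.4 2.6;599.4 120.5 -2.3 1.4;602.7 119.4 -3.6 3.7;605.5 118.3 -5.9 5;608.1 116.9 -8.3 5.9;610.8 115.3 -10.2 7.4;613.4 113.4 -9.7 10.8;616 111.2 -10.2 12.4;618.6 108.7 -8.2 11.4;621.2 105.7 -6.6 10.8;623.6 102.4 -3.4 9.1;625.7 98.7 -2.8 8.5;627.5 94.8 -1.2 6.1;628.8 90.7 1.2 4.1;629.7 86.8 -.1 1.9;630.2 79.4 .3 2.5"""
p=lambda s:np.array([[float(v) for v in r.split()] for r in s.split(";")])
A,B=p(A),p(B)
far=np.array([[589.5,122],[582.1,121.5],[574.9,119.8],[568.1,116.8],[562,112.7],[556.6,107.6],[552.3,101.6],[547.1,88],[546.8,73.3],[551.5,59.6],[560.6,48.3],[566.5,44],[573,40.8],[580,38.8],[630.4,78.6],[629.9,85.8],[614.3,47.1],[619.7,52]])
o=least_squares(lambda q:np.hypot(*(far-q[:2]).T)-q[2],[589,80,42]);c=o.x[:2];print(o.x)
def f(M):
    d=M[:,:2]-c;a=np.arctan2(d[:,1],d[:,0]);return np.degrees(a),-M[:,2]*np.sin(a)+M[:,3]*np.cos(a)
aA,fA=f(A);aB,fB=f(B);fA=-fA
for x in zip(aA,fA):print("ccw %.1f %.1f"%x,end="; ")
print()
for x in zip(aB,fB):print("cw %.1f %.1f"%x,end="; ")
print()
ib=np.argsort(aB)
def cost(t):
    g=np.arange(-30,31);a=np.interp(t+g,aA,fA);b=np.interp(t-g,aB[ib],fB[ib]);return np.mean((a-b)**2)
for t in np.arange(36,52,1.):print(t,round(cost(t),2),end=" ")
print()
g=np.arange(10,80,3);d=np.interp(g,aA,fA)-np.interp(g,aB[ib],fB[ib]);print(list(zip(g,np.round(d,1))))
# model fit: raised-cosine bump, spring k, friction mu
def mod(a,t,sg,k,mu,b,h):
    x=np.radians(a-t);w=np.pi/6;m=np.abs(x)<w
    r=np.where(m,h*(1+np.cos(np.pi*x/w))/2,0);dr=np.where(m,-h*np.pi/w*np.sin(np.pi*x/w)/2,0)
    N=1+k*r;return b+N*(sg*dr+mu*(54+r))/42
def res(q):return np.r_[mod(aA,q[0],1,3.2,q[1],q[2],q[3])-fA,mod(aB,q[0],-1,3.2,q[1],q[2],q[3])-fB]
o=least_squares(res,[43,.25,1.5,4]);print(o.x,np.sqrt(2*o.cost/len(o.fun)))
E
python3 an.py
```

```text
[588.30160506  79.96129941  42.02551972]
ccw 8.0 2.6; ccw 12.8 3.3; ccw 17.0 6.6; ccw 21.1 9.6; ccw 25.3 12.1; ccw 29.6 13.5; ccw 34.3 14.4; ccw 39.0 15.3; ccw 44.3 13.7; ccw 49.8 11.8; ccw 55.5 9.2; ccw 61.5 7.4; ccw 67.4 2.9; ccw 73.3 1.6; ccw 78.5 2.8; ccw 83.4 2.0; 
cw 79.9 1.8; cw 74.7 2.6; cw 69.9 4.7; cw 65.8 7.4; cw 61.8 10.1; cw 57.5 12.6; cw 53.1 14.2; cw 48.4 15.9; cw 43.5 13.9; cw 38.0 12.6; cw 32.4 9.5; cw 26.6 8.9; cw 20.7 6.1; cw 14.9 3.7; cw 9.4 1.9; cw -0.8 2.5; 
36.0 25.15 37.0 18.43 38.0 12.48 39.0 7.56 40.0 3.85 41.0 1.47 42.0 0.51 43.0 1.02 44.0 3.04 45.0 6.48 46.0 11.12 47.0 16.7 48.0 22.99 49.0 29.87 50.0 37.23 51.0 44.9 
[(np.int64(10), np.float64(0.8)), (np.int64(13), np.float64(0.4)), (np.int64(16), np.float64(1.7)), (np.int64(19), np.float64(2.7)), (np.int64(22), np.float64(3.5)), (np.int64(25), np.float64(3.9)), (np.int64(28), np.float64(4.0)), (np.int64(31), np.float64(4.4)), (np.int64(34), np.float64(4.0)), (np.int64(37), np.float64(2.9)), (np.int64(40), np.float64(2.0)), (np.int64(43), np.float64(0.3)), (np.int64(46), np.float64(-1.8)), (np.int64(49), np.float64(-3.6)), (np.int64(52), np.float64(-3.8)), (np.int64(55), np.float64(-4.1)), (np.int64(58), np.float64(-3.8)), (np.int64(61), np.float64(-3.0)), (np.int64(64), np.float64(-3.2)), (np.int64(67), np.float64(-3.4)), (np.int64(70), np.float64(-2.3)), (np.int64(73), np.float64(-1.7)), (np.int64(76), np.float64(-0.2)), (np.int64(79), np.float64(0.7))]
[42.33758131  0.67798984  2.87026143  3.86267962] 1.458519852298185
```

```bash
cat >> an.py <<'E'
print("---")
def res2(q):
    t,s,k,b=q;return np.r_[s*mod(aA-k*fA,t,1,3.2,.25,b,4)-fA,s*mod(aB+k*fB,t,-1,3.2,.25,b,4)-fB]
for x0 in(0,.2,.4):
    o=least_squares(res2,[42.4,1.7,x0,1.4]);print(o.x,np.sqrt(2*o.cost/len(o.fun)))
print(np.round(res2(o.x),1))
def res3(q):
    t,s,k,b,mu=q;return np.r_[s*mod(aA-k*fA,t,1,3.2,mu,b,4)-fA,s*mod(aB+k*fB,t,-1,3.2,mu,b,4)-fB]
o=least_squares(res3,[42.4,1.7,.2,1.4,.25]);print(o.x,np.sqrt(2*o.cost/len(o.fun)))
E
python3 an.py | sed -n '/---/,$p'
```

```text
---
[42.44576511  1.95497282  0.139193    2.0936144 ] 2.1552337448101424
[42.44596779  1.95497526  0.13920822  2.09361317] 2.155233743985246
[42.44601783  1.95497569  0.139211    2.09361294] 2.1552337444327443
[ 2.1  1.4 -1.3 -2.7 -2.4 -0.2  1.8  1.2 -0.2 -3.2 -3.9 -2.7  1.9  3.1
  2.   2.7  2.9  2.1  0.3 -1.4 -1.9 -1.1  0.6  0.9  1.6 -1.4 -2.9 -4.
 -1.4  1.   2.8  2.2]
[42.39738337  0.06521607 -0.40033011 38.31206188 10.69135605] 1.1261116399834805
```

Emit:
{"name": "jog_arm", "arguments": {
  "steps": [255,0.147,-0.004,0,0,0,0,255,0.073,-0.008,0,0,0,0,255,0.073,-0.009,0,0,0,0,255,0.072,-0.014,0,0,0,0,255,0.072,-0.015,0,0,0,0,255,0.071,-0.021,0,0,0,0,255,0.07,-0.021,0,0,0,0,255,0.068,-0.027,0,0,0,0]
}}

```text
time_s: 21.55
position: [628.0, 93.7, 77.9]
tool_rot: [0.707, 0.707, -0.0, 0.002]
ft_force: [2.8, -7.9, 5.5]
finger_gap: 16.8
grasp_force: 30.0
```

Emit:
{"name": "jog_arm", "arguments": {
  "steps": [255,0.068,-0.027,0,0,0,0,255,0.066,-0.032,0,0,0,0,255,0.065,-0.033,0,0,0,0,255,0.063,-0.038,0,0,0,0,255,0.062,-0.039,0,0,0,0,255,0.059,-0.043,0,0,0,0,255,0.059,-0.044,0,0,0,0,255,0.055,-0.048,0,0,0,0]
}}

```text
time_s: 22.22
position: [621.9, 105.0, 78.0]
tool_rot: [0.707, 0.707, 0.001, 0.003]
ft_force: [9.9, -11.6, 2.3]
finger_gap: 17.1
grasp_force: 30.0
```

Emit:
{"name": "jog_arm", "arguments": {
  "steps": [255,0.055,-0.049,0,0,0,0,255,0.051,-0.053,0,0,0,0,255,0,0,0,0,0,0]
}}

```text
time_s: 22.47
position: [618.9, 108.6, 77.9]
tool_rot: [0.707, 0.707, 0.001, 0.003]
ft_force: [6.8, -4.6, 3.9]
finger_gap: 17.0
grasp_force: 30.0
```

Emit:
{"name": "jog_arm", "arguments": {
  "steps": [255,0,0,0,0,0,0]
}}

```text
time_s: 22.55
position: [618.7, 108.9, 77.9]
tool_rot: [0.707, 0.707, 0.001, 0.002]
ft_force: [6.0, -4.0, 4.4]
finger_gap: 16.9
grasp_force: 30.0
```

Emit:
{"name": "jog_arm", "arguments": {
  "steps": [255,-0.027,0.025,0,0,0,0,255,0,0,0,0,0,0]
}}

```text
time_s: 22.72
position: [618.7, 108.9, 77.9]
tool_rot: [0.707, 0.707, 0.001, 0.001]
ft_force: [3.8, -1.6, 4.9]
finger_gap: 17.0
grasp_force: 30.0
```

Emit:
{"name": "jog_arm", "arguments": {
  "steps": [255,-0.027,0.025,0,0,0,0,255,0,0,0,0,0,0]
}}

```text
time_s: 22.88
position: [618.8, 108.7, 77.8]
tool_rot: [0.707, 0.707, 0.001, 0.0]
ft_force: [2.7, 0.2, 5.9]
finger_gap: 17.2
grasp_force: 30.0
```

Emit:
{"name": "jog_arm", "arguments": {
  "steps": [255,-0.012,0.015,0,0,0,0,255,0,0,0,0,0,0]
}}

```text
time_s: 23.05
position: [618.9, 108.7, 77.9]
tool_rot: [0.707, 0.707, 0.001, 0.0]
ft_force: [1.3, 0.6, 7.9]
finger_gap: 17.1
grasp_force: 30.0
```

Emit:
{"name": "jog_arm", "arguments": {
  "steps": [150,0,0,0,0,0,0,150,0,0,0,0,0,0,150,0,0,0,0,0,0,150,0,0,0,0,0,0,150,0,0,-0.5,0,0,0,150,0,0,-1,0,0,0,150,0,0,-1,0,0,0,150,0,0,-1,0,0,0]
}}

```text
time_s: 23.72
position: [618.4, 108.4, 165.0]
tool_rot: [0.707, 0.707, -0.001, -0.001]
ft_force: [0.2, 0.2, 0.2]
finger_gap: 36.0
grasp_force: 0.0
```

Emit:
{"name": "jog_arm", "arguments": {
  "steps": [150,0,-0.5,-1,0,0,0,150,-0.5,-1,-1,0,0,0,150,-0.8,-1,0,0,0,0,150,-0.8,-1,0,0,0,0,150,0,0,0,0,0,0,150,0,0,0,0,0,0]
}}

```text
time_s: 24.22
position: [530.7, 55.4, 214.8]
tool_rot: [0.708, 0.707, 0.0, -0.0]
ft_force: [0.3, 0.6, -0.2]
finger_gap: 36.3
grasp_force: 0.0
```

```bash
python3 fit.py 3
```

```text
stand 0.67 [334.2 159.4]
wheel 0.81 [340.4 161.1]
track 0.94 [337.2 164. ]
crank_grip 0.86 [388.1 138.2]
pointer 0.94 [223.  176.4]
tip 0.86 [282.8 174.2]
pointer_knob 0.78 [203.3 194.9]
bush 0.62 [219.1 264.1]
x,y,yaw,s,h [590.4  81.1] -70.0 -24.3 44.3
[-1.  -1.6 -2.5  1.3  3.   0.7  0.5 -0.4 -1.5  1.1  1.1 -0.9]
{'stand': array([590.,  81.,   0.]), 'wheel': array([590.,  81.,  30.]), 'track': array([590.,  81.,  43.]), 'crank_grip': array([620., 110.,  85.]), 'pointer': array([471.,  63.,  20.]), 'pointer_knob': array([467.,  62.,  80.])}
24.6667 [531.62509251  56.17479084 214.26224506] [ 0.06772359 -0.26003511 -0.46089069]
```

View pics/w3a.png

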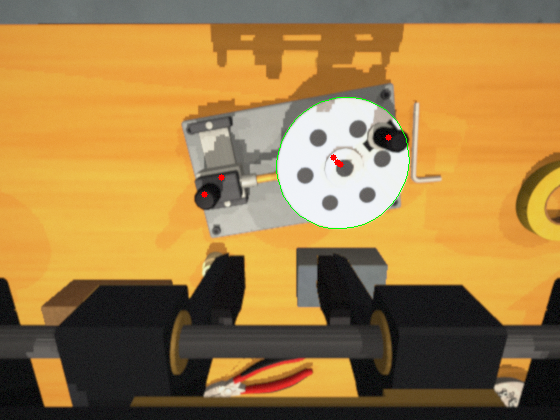

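The handle stands at (388,138), about 43–44°, and the bystanders look undisturbed. I'll compare crops of the carriage before and after to check that it's still home.

Run:
```python
import cv2,numpy as np
a=cv2.imread("pics/w2.png")[105:245,185:305];b=cv2.imread("pics/w3.png")[105:245,172:292]
cv2.imwrite("pics/cmp.png",np.hstack([cv2.resize(x,None,fx=3.3,fy=3.3,interpolation=cv2.INTER_CUBIC) for x in(a,b)]))
```

```text
(no output)
```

View pics/cmp.png

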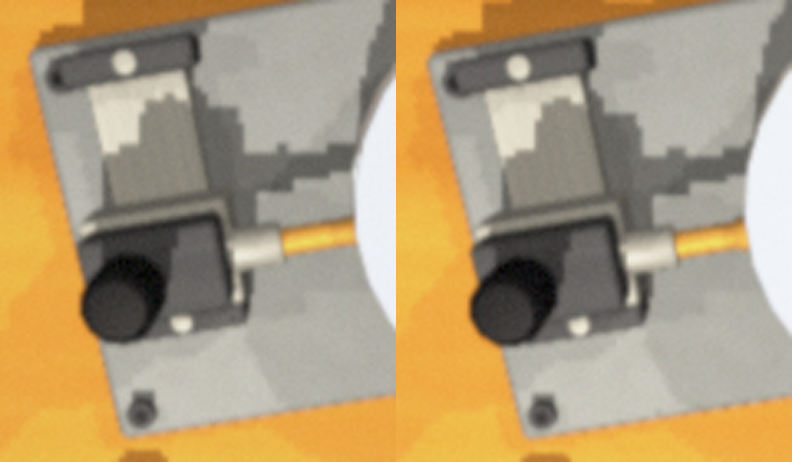

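Run:
```python
from h import *
a=cv2.imread("pics/w2.png",0);b=cv2.imread("pics/w3.png",0)
m=ctrl.camera_model("wrist");K,R,t=[np.array(m[k]) for k in("camera_matrix","R","t")];t=t.ravel()
s=ctrl.sense()["position"];d=np.array([516.86437535,54.26640946,212.72631859])-s
pr=lambda X,t:(lambda p:p[:2]/p[2])(K@(R@X+t))
def back(uv,z):
    c=-R.T@t;v=R.T@np.linalg.solve(K,np.r_[uv,1.]);return c+v*(z-c[2])/v[2]
F=8;A=cv2.resize(a,None,fx=F,fy=F,interpolation=cv2.INTER_CUBIC);B=cv2.resize(b,None,fx=F,fy=F,interpolation=cv2.INTER_CUBIC)
for n,(x0,y0,w,h),z in(("upscrew",(214,116,18,16),25),("lowscrew",(233,196,14,12),25),("bolt",(219,221,20,15),14),("corner",(186,112,14,12),12),("cardge",(230,158,26,20),40),("knob",(206,178,28,30),93),("carr",(240,185,22,16),36)):
    T=A[y0*F:(y0+h)*F,x0*F:(x0+w)*F];S=B[(y0-10)*F:(y0+h+10)*F,(x0-26)*F:(x0+w+2)*F]
    r=cv2.matchTemplate(S,T,cv2.TM_CCOEFF_NORMED);_,v,_,p=cv2.minMaxLoc(r)
    sh=np.array([p[0]/F-26,p[1]/F-10])
    uvb=np.array([x0+w/2,y0+h/2])+sh;X=back(uvb,z);e=uvb-pr(X,t-R@d)
    ab=np.array([x0+w/2,y0+h/2]); 
    # world point from each image
    def back2(uv,tt):
        c=-R.T@tt;q=R.T@np.linalg.solve(K,np.r_[uv,1.]);return c+q*(z-c[2])/q[2]
    print(n,round(v,2),sh,"moved mm",np.round(X-back2(ab,t-R@d),2)[:2])
```

```text
upscrew 1.0 [-13.5   1.5] moved mm [1.17 0.39]
lowscrew 0.97 [-12.75   0.75] moved mm [1.06 0.62]
bolt 0.99 [-11.5     0.625] moved mm [1.57 0.56]
corner 0.98 [-12.625   1.75 ] moved mm [1.41 0.13]
cardge 0.99 [-13.625   1.   ] moved mm [1.26 0.63]
knob 0.98 [-14.75   1.  ] moved mm [2.18 0.63]
carr 0.9 [-13.25   0.75] moved mm [1.18 0.71]
```

The carriage moved no more than 0.2 mm relative to the stand, so it's still home. Handing in.

```bash
python3 -c "
from workcell import ctrl
print(ctrl.finish_job())"
```

```text
the job is handed in; nothing more can be done
None
```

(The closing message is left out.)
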